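# Set the vial shaker's speed dial to five and start it

## Robot

A 6-joint arm with a two-finger parallel gripper is mounted at the origin on the work surface. World frame = base frame: x ahead of the robot, y to its left, z up, the work surface at z = 0. Lengths are in m, angles in rad, forces in N, time in s.
With the tool pointing down it reaches from about 0.225 to 0.875 m from the base axis. Payload 3.4 kg.
Tool frame: the origin (TCP) lies at the very end of the fingers, on their centre line; the grasp point (between the pads) lies 19 mm behind it; z points along the fingers, y is the direction in which the jaws open and shut (so a half turn about z gives the same grasp; the last joint's range is limited). The gripper opens to 85 mm and grips with 20 to 120 N. Pads are 22 mm wide; open, the fingers measure 114 mm over their backs; the gripper's body (76 mm by 85 mm) begins 54 mm behind the grasp point. The pads swing forward as they close: fully open they stand 13 mm farther back than shut.
Start: joints at [-1.376, 0.276, 1.505, -0, 1.361, -0.121], TCP at [0.179, -0.547, 0.211] pointing down, gripper open.
Joint ranges: [-2.89, 2.89], [-0.75, 2.08], [0.22, 2.7], [-1.18, 4.32], [0.11, 2.71], [-2.7, 2.7]. Speed limits (rad/s): [2.57, 2.57, 3.14, 3.14, 3.14, 3.14].

## Interface

Orientations are given as [roll, pitch, yaw] about the fixed x, y, z axes, in that order (R = Rz(yaw) Ry(pitch) Rx(roll)).
In Python, from cell import manip, imaging gives the robot as it stands. The module is installed in compiled form; this text tells all that it offers.
- The arm moves only by the shell command python3 -m pendant 'ROWS'. ROWS is JSON, a list that holds one entry, the list of rows, each a list of 7 numbers: the shift along the tool's x, y, z in cm, then the turn, a rotation vector about the tool's x, y, z in degrees, then the gripper's target within -1 to 1 (shut at 1, half-way at 0, fully open at -1). In form: [[[x, y, z, ax, ay, az, gripper], ...]]. A call has 1 to 8 rows; each row is the pose to reach, as a shift and turn from the pose commanded when the call began, along the tool's axes at that moment; what a row does not reach only later rows make up. A row lasts 1/12 s, in which the tool goes at most 41.7 mm and 7.16 degrees, less where a joint would pass 70% of its speed; a pose out of reach is approached as far as the arm can. A call with a gripper value outside its range is refused whole. The fingers move at their own pace and stop on an object; the grip force is fixed at half the most. Time passes only in rows, so rows that repeat a pose let the fingers close. It gives the time, the measured TCP pose, the force and the opening at its end, in the units of the state.
- manip.read_state(): the state, without advancing time (a new reading comes with each control period).
- imaging.get_image(name): name is "scene" or "top" or "wrist"; returns a dict with "img" (384x512x3 uint8, red, green, blue), "mtx" (3x3 intrinsics, pixels), "dist_coeffs" ([k1, k2, p1, p2, k3] as OpenCV has them; the pictures are not rectified), "R" (3x3) and "t" (3): a world point X has camera coordinates R X + t; the wrist camera has in their place "mount" (4x4, takes a point from camera to tool coordinates, whose origin is the TCP and whose axes are the flange's). Camera axes: x right, y down, z forward; pixel columns grow to the right and rows downward; lengths in m; the calibration is good to about 2 mm. A picture is of the moment at which its call begins: read the wrist's pose just before it. There is no depth.
- manip.job_done(): hands the job in, once; it reports no verdict.
The state is a dict: "t": time; "qpos": joint angles; "qvel": joint speeds; "tau": joint torques, N m; "tcp_pos": TCP position; "ee_rot": TCP orientation; "wrist_force": force on the tool from outside, world axes, zero at the start; "ft_torque": the same for the moment, N m; "gripper_width": finger opening in m.
Only numpy, scipy, OpenCV 4.12 (cv2) and the standard library are available. Lean on these libraries where they do the work, as an engineer would, in place of code of your own. Each camera call takes 0.05 s, during which the arm holds its last target. There are 200 camera calls.

## Task

Turn the vial shaker's speed dial by pushing its wing round with a fingertip, counting the clicks, until it rests in speed position 5 (the fifth click clockwise from the ring-shaped off mark, which is position 0). Then press the start key fully down with a fingertip and let it come up again. Do not press the key while the dial stands elsewhere, and do not lift or shift the vial rack, the bottle and the loose bottle caps.

Things in the scene. Friction and masses are not known exactly. Their poses are not given: they have to be found in the camera images.
- shaker: White vial shaker, fixed to the bench. Origin on its underside; +x runs from the operator to the raised rear, +y to the operator's left. Front deck: top 55 mm above the bench, x -70 to 90 mm, y -125 to 125 mm. Behind it (x 90 to 240 mm) the case is 70 mm high and carries a grey platform, top at 80 mm. Dial axis at x 0, y +55 mm; start key at x 0, y -65 mm.
- dial (a joint): Speed dial angle in rad, growing CLOCKWISE from above. Click positions 0 to 7, 36 degrees apart: position n reads 0.628 n (5 reads 3.142); stops at 0 and 4.40. Starts at 0, 1 or 2. In the shaker's frame the wing points at azimuth 126 degrees minus this angle, anticlockwise from +x: position 0 points front left, 5 rear right. Once past halfway between positions it snaps into the next.
- dial_hub (a point): On the dial's vertical axis, on top of its black disc (54 mm diameter, 10 mm thick), 66 mm above the bench. Turns with the dial, x along the wing. The detent resists with up to about 5 N applied 30 mm from the axis. White marks on the deck round the dial: a ring at position 0, then bars growing longer from 1 to 7.
- wing_tip (a point): Outer end of the dial's wing, on its top edge, 42 mm from the axis, 92 mm above the bench. The wing is one black upright radial rib with a white line on top, 10 mm thick, from 10 mm behind the axis to 42 mm out, standing 26 mm above the disc.
- start_key (a joint): Travel of the start key in m: 0 up, 0.006 fully down. Spring return, 5 N when fully down.
- start_key_top (a point): Middle of the top of the start key when up, 77 mm above the bench: a round white push button, 26 mm diameter, in a round grey housing (42 mm diameter, top 67 mm above the bench). It is pressed straight down.
- vial_rack: Black vial rack with capped vials, 85 x 125 x 36 mm, 0.35 kg, standing loose on the shaker's platform (its top 116 mm above the bench). Origin at the middle of its underside. Not to be moved.
- bottle: Amber bottle with green cap, 70 mm diameter, 143 mm high, loose on the bench to the right of the shaker. Origin at the middle of its underside. Not to be moved.
- cap_a: Loose green bottle cap, 46 mm diameter, 20 mm high, on the bench in front of the shaker. Origin at the middle of its underside. Not to be moved.
- cap_b: Second such cap, on the bench in front of the shaker. Not to be moved.

How it is judged:
On the way, in this order (a step that is already met when the one before it is completed fails the run):
1. the dial rests in position 5 with the start key still up (value of joint dial between 2.992 and 3.292 rad and value of joint start_key below 0.002 m), for 0.3 s.
2. the start key is pressed down (value of joint dial between 2.992 and 3.292 rad and value of joint start_key above 0.0045 m), for 0.05 s.
At the end, for the whole second after the job is handed in: The dial rests in position 5 (3.142 rad, within 0.15), the start key has been pressed at least 4.5 mm after that and is up again (below 1.5 mm), and rack, bottle and caps stand upright within 15 mm of where they were (value of joint dial between 2.992 and 3.292 rad and value of joint start_key below 0.0015 m and velocity of joint dial between -0.1 and 0.1 rad/s and distance of each of vial_rack, bottle, cap_a, cap_b from where it was at the start of the episode below 0.015 m and angle between each of vial_rack, bottle, cap_a, cap_b's own z axis and vertical below 0.15 rad); the robot touches nothing.
It fails at once if the start key is pressed while the dial is not in position 5 (value of joint start_key above 0.003 m and not (value of joint dial between 2.992 and 3.292 rad)).
It fails at once if the vial rack, the bottle or a cap is pushed away, tipped or lifted (distance of any of vial_rack, bottle, cap_a, cap_b from where it was at the start of the episode above 0.015 m or angle between any of vial_rack, bottle, cap_a, cap_b's own z axis and vertical above 0.25 rad).
It also fails if it takes over 51 s, if anything falls off the work surface, if the arm or the gripper's body presses on something with over 40 N, if the wrist force passes 120 N, or if a joint passes its speed limit or range.

## Working session

There is one attempt and no reset: what is moved stays moved. The work goes in short steps, Python scripts to look and compute and a shell command to move; the robot and the scene stay as the last step left them, time stands still between calls to the robot, and variables do not carry over. Pictures are saved under pics/ and viewed, about 8 in all and at most 12, crops included, and the job is handed in when it is done.

```bash
mkdir -p pics
python3 - <<'E'
from cell import manip, imaging
import cv2,pickle
s=manip.read_state(); print(s)
for n in("top","scene"):
    d=imaging.get_image(n); pickle.dump(d,open(n+".pkl","wb"))
    cv2.imwrite(f"pics/{n}0.png",cv2.cvtColor(d["img"],cv2.COLOR_RGB2BGR))
    print(n,d["mtx"],d["R"],d["t"],d["dist_coeffs"])
E
```

```text
{'t': 0.0, 'qpos': array([-1.37601139e+00,  2.76608950e-01,  1.50614197e+00,  7.69598539e-06,
        1.36066418e+00, -1.20963465e-01]), 'qvel': array([ 3.56366134e-04, -4.34223213e-05,  4.65616236e-04,  7.24011727e-05,
       -1.60570348e-03,  5.00886859e-04]), 'tau': array([-1.31853203e-04, -4.16774011e+01, -2.45807719e+01, -4.71251551e-04,
        1.10948257e-02, -4.31742671e-05]), 'tcp_pos': array([ 0.17846285, -0.54601949,  0.20992825]), 'ee_rot': array([-3.13978443e+00, -2.27380973e-04,  3.15746586e-01]), 'wrist_force': array([-0.85182234,  0.86580026, -0.01739318]), 'ft_torque': array([-0.01752621,  0.01905532,  0.00170083]), 'gripper_width': 0.08530352135819085}
top [[496.54143544   0.         252.80137782]
 [  0.         496.54143544 194.28696382]
 [  0.           0.           1.        ]] [[-0.00840908 -0.99995899 -0.00336379]
 [-0.97808626  0.00892486 -0.2080087 ]
 [ 0.20803019  0.00154092 -0.97812119]] [-0.06854434  0.5406527   1.02694604] [-0.22137942  0.          0.          0.          0.        ]
scene [[359.21052133   0.         259.08805994]
 [  0.         359.21052133 186.36855467]
 [  0.           0.           1.        ]] [[-0.78174992  0.62331466  0.01859839]
 [ 0.33542712  0.4454549  -0.83009552]
 [-0.52569545 -0.64268871 -0.55731097]] [ 0.42820095 -0.06740862  0.98386474] [0.00908784 0.         0.         0.         0.        ]
```

View pics/top0.png

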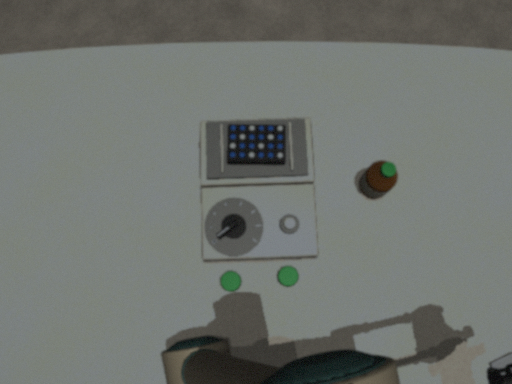

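View pics/scene0.png

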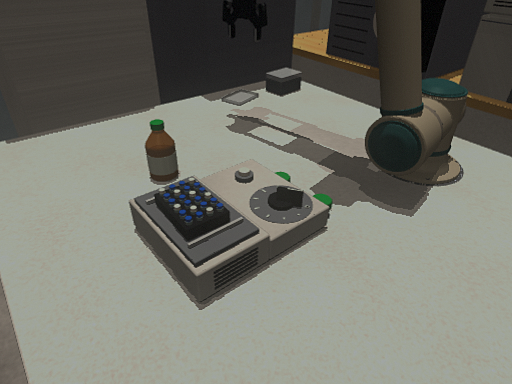

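The top view shows the deck at about cols 203-317, rows 184-260, with the dial near (233,226), its wing pointing front-left, and the key near (289,223). The caps are at (231,281) and (288,276), and the bottle at (380,176). Next I'll measure by blobs and rays.

```bash
cat > h.py <<'E'
import numpy as np,cv2,pickle
def ray(d,px,z):
    u=cv2.undistortPoints(np.array([[px]],float),d["mtx"],d["dist_coeffs"])[0,0]
    v=d["R"].T@np.array([u[0],u[1],1]); c=-d["R"].T@d["t"]
    return c+v*(z-c[2])/v[2]
def proj(d,P):
    r,_=cv2.Rodrigues(d["R"]); return cv2.projectPoints(np.array(P,float).reshape(-1,3),r,d["t"],d["mtx"],d["dist_coeffs"])[0][:,0]
E
python3 - <<'E'
from h import *
d=pickle.load(open("top.pkl","rb")); im=d["img"].astype(int)
print("C",-d["R"].T@d["t"])
g=im[...,1]-np.maximum(im[...,0],im[...,2])>40
n,l,st,c=cv2.connectedComponentsWithStats(g.astype(np.uint8))
for i in range(1,n):
    if st[i,4]>50 : print("green",c[i],st[i,4],ray(d,c[i],.02),ray(d,c[i],.143))
gray=cv2.cvtColor(d["img"],cv2.COLOR_RGB2GRAY)
m=(gray<60).astype(np.uint8); m[:190]=0;m[262:]=0;m[:,:200]=0;m[:,265:]=0
n,l,st,c=cv2.connectedComponentsWithStats(m)
for i in range(1,n):
    if st[i,4]>50: print("dark",c[i],st[i]);print(ray(d,c[i],.066))
cr=d["img"][175:270,190:330]
cv2.imwrite("pics/topc.png",cv2.resize(cr[...,::-1],None,fx=5.5,fy=5.5,interpolation=cv2.INTER_CUBIC))
E
```

```text
C [ 0.3145928  -0.07494922  1.11670758]
green [388.3203125 168.9921875] 128 [ 0.60502236 -0.38840928  0.02      ] [ 0.57244956 -0.35325352  0.143     ]
green [287.64367816 275.77394636] 261 [ 0.36415368 -0.14821522  0.02      ] [ 0.35859523 -0.13999815  0.143     ]
green [230.28076923 280.76153846] 260 [ 0.35440737 -0.02220125  0.02      ] [ 0.34994202 -0.02811714  0.143     ]
dark [232.98731501 226.05285412] [217 214  29  25 473]
[ 0.46903839 -0.03036324  0.066     ]
```

View pics/topc.png

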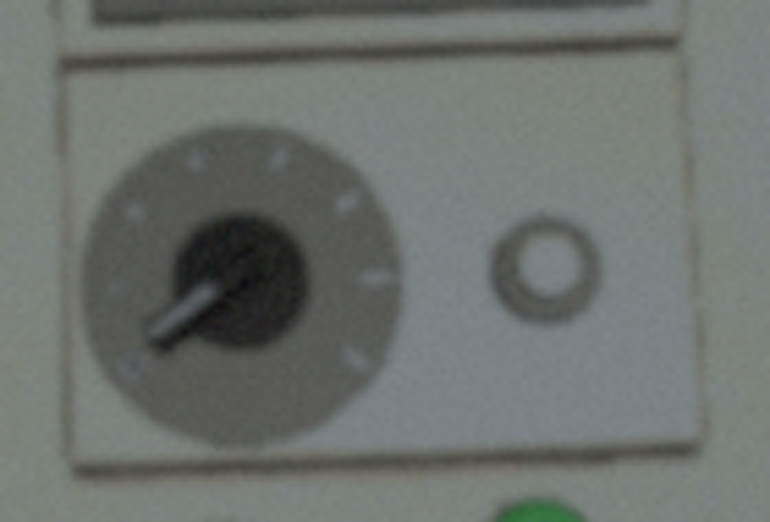

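Run:
```python
from h import *
d=pickle.load(open("top.pkl","rb"))
P=lambda x,y:(190+(x+.5)/5.5-.5,175+(y+.5)/5.5-.5)
hub=ray(d,P(241,281),.066);key=ray(d,P(548,266),.077);tip=ray(d,P(157,337),.092)
mid=ray(d,P(243,284),.055)
print("hub",hub,"key",key,"tip",tip,"ringcentre",mid)
v=key-hub; yaw=np.arctan2(v[1],v[0])+np.pi/2; print("dist",np.hypot(*v[:2]),"yaw",np.degrees(yaw))
w=tip-hub; print("wing",np.hypot(*w[:2]),np.degrees(np.arctan2(w[1],w[0])-yaw)%360)
R=np.array([[np.cos(yaw),-np.sin(yaw)],[np.sin(yaw),np.cos(yaw)]])
for n,q in{"FL":(75,472),"FR":(697,447),"RR":(680,42),"RL":(65,62)}.items():
    p=ray(d,P(*q),.055)[:2];print(n,R.T@(p-hub[:2])+[0,.055])
for q in [(132,363),(118,288),(134,211),(196,161),(280,158),(348,201),(377,277),(357,357)]:
    p=ray(d,P(*q),.055); a=p-hub; a=R.T@a[:2];print(np.degrees(np.arctan2(a[1],a[0])).round(1),np.hypot(*a).round(4))
# rack extents: z=.116
```

```text
hub [ 0.4698328  -0.03126651  0.066     ] key [ 0.47293513 -0.14994726  0.077     ] tip [ 0.4448281  -0.00053169  0.092     ] ringcentre [ 0.47026149 -0.03159342  0.055     ]
dist 0.11872129882647367 yaw 1.4973807382373052
wing 0.03962150574629856 127.63313671705545
FL [-0.07135855  0.12215196]
FR [-0.07023615 -0.1202643 ]
RR [ 0.09190933 -0.12287864]
RL [0.09236728 0.12350635]
123.7 0.0529
89.5 0.0489
53.6 0.0521
18.6 0.053
-18.0 0.0529
-53.1 0.0534
-88.5 0.053
-124.2 0.0533
```

The wing azimuth comes out at 127.6° and the ring mark at 123.7°, so the dial is at position 0. The shaker yaw is about 1.5°, and the key distance (119 vs 120 mm) and deck corners agree with the given sizes. The wing has to turn 180° clockwise. I'll push it with the shut fingers' −x side, turning the tool with the wing from yaw 217.5° to 37.5°, which stays within the last joint's range.

```bash
cat > rel.py <<'E'
import sys,numpy as np
from scipy.spatial.transform import Rotation as Ro
from cell import manip
def rel(x,y,z,yawdeg):
    s=manip.read_state(); R=Ro.from_euler("xyz",s["ee_rot"]).as_matrix()
    T=Ro.from_euler("xyz",[np.pi,0,np.radians(yawdeg)]).as_matrix()
    print("t",round(s["t"],2),"tcp",s["tcp_pos"].round(4),"yaw",np.degrees(s["ee_rot"]).round(1),"F",s["wrist_force"].round(1),"q6",s["qpos"][5].round(2))
    print("shift cm",(R.T@(np.array([x,y,z])-s["tcp_pos"])*100).round(2),"rot",Ro.from_matrix(R.T@T).as_rotvec(degrees=True).round(1))
if __name__=="__main__": rel(*map(float,sys.argv[1:5]))
E
python3 -m pendant '[[[40,-42,0,0,0,-50,1],[40,-42,0,0,0,-50,1],[40,-42,0,0,0,-50,1],[40,-42,0,0,0,-50,1],[40,-42,0,0,0,-50,1],[40,-42,0,0,0,-50,1],[40,-42,0,0,0,-50,1],[40,-42,0,0,0,-50,1]]]'
python3 rel.py 0.4297 -0.0231 0.21 167
```

```text
t: 0.77
tcp_pos: [0.3222, -0.2437, 0.2106]
ee_rot: [-3.142, -0.0, 1.192]
wrist_force: [1.1, -0.1, 0.6]
gripper_width: -0.0001
t 0.77 tcp [ 0.3222 -0.2437  0.2106] yaw [-180.    -0.    68.3] F [ 1.1 -0.1  0.6] q6 -0.44
shift cm [24.47  1.82  0.06] rot [  0.   -0.  -98.7]
```

```bash
python3 -m pendant '[[[24.5,1.8,0,0,0,-56,1],[24.5,1.8,0,0,0,-56,1],[24.5,1.8,0,0,0,-56,1],[24.5,1.8,0,0,0,-56,1],[24.5,1.8,0,0,0,-56,1],[24.5,1.8,0,0,0,-56,1],[24.5,1.8,0,0,0,-56,1],[24.5,1.8,0,0,0,-56,1]]]'
python3 -m pendant '[[[0,0,0,0,0,-56,1],[0,0,0,0,0,-56,1],[0,0,0,0,0,-56,1],[0,0,0,0,0,-56,1],[0,0,0,0,0,-56,1],[0,0,0,0,0,-56,1],[0,0,0,0,0,-56,1],[0,0,0,0,0,-56,1]]]'
python3 rel.py 0.4297 -0.0231 0.13 217.5
```

```text
t: 1.43
tcp_pos: [0.4306, -0.0227, 0.2104]
ee_rot: [-3.141, -0.001, 2.177]
wrist_force: [-0.3, -0.9, 0.3]
gripper_width: -0.0001
t: 2.1
tcp_pos: [0.4299, -0.0251, 0.2104]
ee_rot: [3.141, -0.001, -3.134]
wrist_force: [0.2, -1.0, -0.1]
gripper_width: 0.0004
t 2.1 tcp [ 0.4299 -0.0251  0.2104] yaw [ 180.    -0.  -179.6] F [ 0.2 -1.  -0.1] q6 -1.8
shift cm [0.01 0.2  8.04] rot [  0.   -0.  -37.1]
```

```bash
python3 -m pendant '[[[0,0,8,0,0,-37,1],[0,0,8,0,0,-37,1],[0,0,8,0,0,-37,1],[0,0,8,0,0,-37,1],[0,0,8,0,0,-37,1],[0,0,8,0,0,-37,1],[0,0,8,0,0,-37,1],[0,0,8,0,0,-37,1]]]'
python3 rel.py 0.4297 -0.0231 0.072 217.5
python3 - <<'E'
from cell import manip,imaging
from h import *
from scipy.spatial.transform import Rotation as Ro
s=manip.read_state(); d=imaging.get_image("wrist"); print(d["mount"])
T=np.eye(4);T[:3,:3]=Ro.from_euler("xyz",s["ee_rot"]).as_matrix();T[:3,3]=s["tcp_pos"]
M=np.linalg.inv(T@d["mount"]); d["R"]=M[:3,:3];d["t"]=M[:3,3]; pickle.dump(d,open("w1.pkl","wb"))
im=d["img"][...,::-1].copy()
hub=np.array([.470,-.0313,.066]);u=np.array([np.cos(np.radians(127.5)),np.sin(np.radians(127.5)),0])
for P in(hub,hub+.042*u+[0,0,.026],[.4730,-.150,.077],s["tcp_pos"]):
    p=proj(d,P)[0];print(p.round(1))
    if (abs(p)<2000).all(): cv2.drawMarker(im,tuple(int(v) for v in p),(0,0,255),0,10,1)
cv2.imwrite("pics/w1.png",im)
E
```

```text
t: 2.77
tcp_pos: [0.4302, -0.0252, 0.1308]
ee_rot: [3.142, -0.0, -2.497]
wrist_force: [1.0, 1.0, 0.0]
gripper_width: -0.0003
t 2.77 tcp [ 0.4302 -0.0252  0.1308] yaw [ 180.   -0. -143.] F [1. 1. 0.] q6 -2.44
shift cm [-0.09  0.19  5.88] rot [ 0.  -0.  -0.5]
[[-1.22953452e-03 -9.48050737e-01 -3.18116783e-01  8.15074146e-02]
 [ 9.99999237e-01 -1.12716382e-03 -5.05867959e-04  4.76198292e-04]
 [ 1.21018763e-04 -3.18117163e-01  9.48051400e-01 -1.64501532e-01]
 [ 0.00000000e+00  0.00000000e+00  0.00000000e+00  1.00000000e+00]]
[222.  224.9]
[268.3 237.8]
[ 99.2 154.2]
[252.6 228.7]
```

View pics/w1.png

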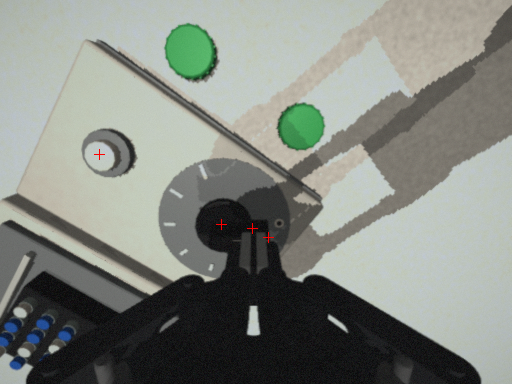

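The wrist view agrees with the predictions: disc at (222,225), key at (99,154), ring at (279,224), and the fingers beside the wing. Next I descend.

```bash
python3 -m pendant '[[[0,0.2,1,0,0,0,1],[0,0.2,2,0,0,0,1],[0,0.2,3,0,0,0,1],[0,0.2,4,0,0,0,1],[0,0.2,5,0,0,0,1],[0,0.2,5.8,0,0,0,1],[0,0.2,5.8,0,0,0,1],[0,0.2,5.8,0,0,0,1]]]'
cat > st.py <<'E'
import numpy as np
from cell import manip
s=manip.read_state(); yaw=s["ee_rot"][2]; w=np.array([.470,-.0313])-s["tcp_pos"][:2]
c,n=np.cos(yaw),np.sin(yaw); X=np.array([c,n]);Y=np.array([n,-c])
print("t",round(s["t"],2),"tcp",s["tcp_pos"].round(4),"yaw",np.degrees(yaw).round(1),"p(tool,mm) from hub",round(-w@X*1e3,1),round(-w@Y*1e3,1),"F",s["wrist_force"].round(1),"wing az if touching",(np.degrees(yaw)-90).round(1)%360)
E
python3 st.py
```

```text
t: 3.48
tcp_pos: [0.4289, -0.0236, 0.0727]
ee_rot: [3.141, -0.001, -2.495]
wrist_force: [-0.4, -0.1, 0.4]
gripper_width: 0.0002
t 3.48 tcp [ 0.4289 -0.0236  0.0727] yaw -142.9 p(tool,mm) from hub 28.2 31.0 F [-0.4 -0.1  0.4] wing az if touching 127.1
```

```bash
python3 -m pendant '[[[-0.4,0,0,0,0,0,1],[-0.8,0,0,0,0,0,1],[-1.0,0,0,0,0,0,1],[-1.1,0,0,0,0,0,1],[-1.1,0,0,0,0,0,1]]]'; python3 st.py
python3 -m pendant '[[[-0.1,0,0,0,0,0,1],[-0.2,0,0,0,0,0,1],[-0.2,0,0,0,0,0,1]]]'; python3 st.py
```

```text
t: 3.9
tcp_pos: [0.4383, -0.0168, 0.073]
ee_rot: [-3.141, 0.0, -2.494]
wrist_force: [-1.2, -0.8, -0.0]
gripper_width: -0.0001
t 3.9 tcp [ 0.4383 -0.0168  0.073 ] yaw -142.9 p(tool,mm) from hub 16.5 30.7 F [-1.2 -0.8 -0. ] wing az if touching 127.1
t: 4.15
tcp_pos: [0.4395, -0.0157, 0.0728]
ee_rot: [-3.141, 0.0, -2.494]
wrist_force: [0.4, 0.5, -0.1]
gripper_width: 0.0003
t 4.15 tcp [ 0.4395 -0.0157  0.0728] yaw -142.9 p(tool,mm) from hub 14.9 30.8 F [ 0.4  0.5 -0.1] wing az if touching 127.1
```

```bash
python3 -m pendant '[[[-0.1,0,0,0,0,0,1],[-0.2,0,0,0,0,0,1],[-0.2,0,0,0,0,0,1]]]'; python3 st.py
python3 -m pendant '[[[-0.1,0,0,0,0,0,1],[-0.2,0,0,0,0,0,1],[-0.2,0,0,0,0,0,1]]]'; python3 st.py
```

```text
t: 4.4
tcp_pos: [0.4412, -0.0145, 0.0728]
ee_rot: [-3.141, 0.0, -2.494]
wrist_force: [0.4, 0.3, 0.3]
gripper_width: 0.0
t 4.4 tcp [ 0.4412 -0.0145  0.0728] yaw -142.9 p(tool,mm) from hub 12.9 30.8 F [0.4 0.3 0.3] wing az if touching 127.1
t: 4.65
tcp_pos: [0.4428, -0.0132, 0.0728]
ee_rot: [-3.141, 0.0, -2.494]
wrist_force: [0.6, -0.5, -0.5]
gripper_width: 0.0002
t 4.65 tcp [ 0.4428 -0.0132  0.0728] yaw -142.9 p(tool,mm) from hub 10.8 30.8 F [ 0.6 -0.5 -0.5] wing az if touching 127.1
```

```bash
cat > look.py <<'E'
import sys
from cell import imaging
import cv2
n,out,x0,x1,y0,y1,f=sys.argv[1:3]+[int(v) for v in sys.argv[3:]]
im=imaging.get_image(n)["img"][y0:y1,x0:x1,::-1]
cv2.imwrite(out,cv2.resize(im,None,fx=f,fy=f,interpolation=cv2.INTER_CUBIC))
E
python3 look.py scene pics/s2.png 210 350 150 250 5
```

```text
(no output)
```

View pics/s2.png

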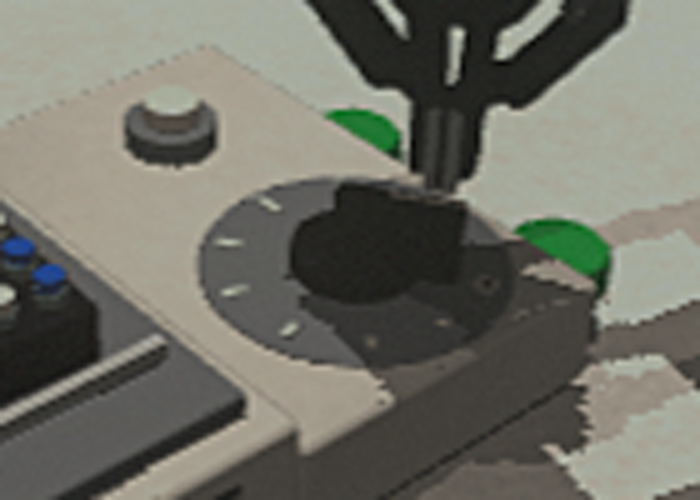

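The wing is still at 0 and the finger stands right behind it; the fingertips are slimmer than I assumed. Next is the first 36° arc about the hub.

```bash
python3 -m pendant '[[[-0.245,0.075,0,0,0,4.5,1],[-0.495,0.13,0,0,0,9,1],[-0.75,0.167,0,0,0,13.5,1],[-1.005,0.183,0,0,0,18,1]]]'; python3 st.py; python3 look.py scene pics/s3.png 210 350 150 250 5
```

```text
t: 5.03
tcp_pos: [0.4495, -0.0057, 0.0728]
ee_rot: [-3.142, -0.0, -2.812]
wrist_force: [-0.0, 0.3, 0.4]
gripper_width: 0.0
t 5.03 tcp [ 0.4495 -0.0057  0.0728] yaw -161.1 p(tool,mm) from hub 11.1 30.8 F [-0.   0.3  0.4] wing az if touching 108.9
```

View pics/s3.png

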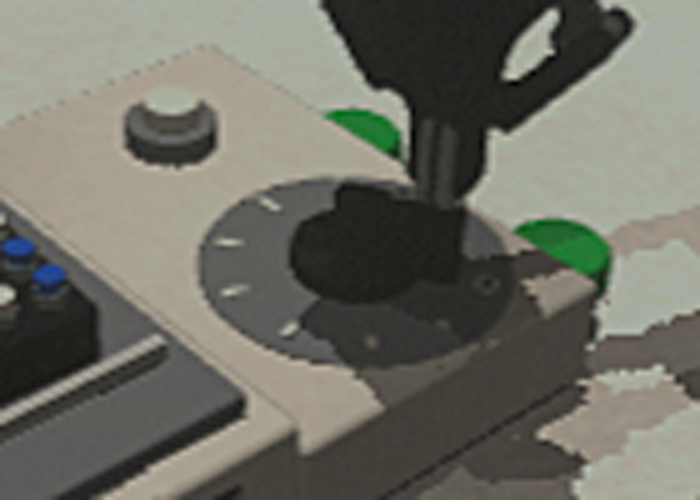

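Run:
```python
from h import *
from cell import manip
d=pickle.load(open("scene.pkl","rb")); s=manip.read_state()
f=lambda P:((proj(d,P)-[210,150])*5).round()
hub=np.array([.470,-.0313,.066]);print("hub",f(hub),"key",f([.473,-.15,.077]),"tcp",f(s["tcp_pos"]))
for a in(127.5,91.5,55):
    u=np.array([np.cos(np.radians(a)),np.sin(np.radians(a)),0])
    print(a,f([hub+.042*u+[0,0,.026],hub+.042*u,hub-.01*u+[0,0,.026]]).tolist())
```

```text
hub [[351. 236.]] key [[169.  92.]] tcp [[433. 234.]]
127.5 [[461.0, 198.0], [455.0, 252.0], [330.0, 178.0]]
91.5 [[431.0, 230.0], [425.0, 285.0], [338.0, 171.0]]
55 [[368.0, 244.0], [364.0, 300.0], [352.0, 168.0]]
```

Run:
```python
import cv2,pickle,numpy as np
d=pickle.load(open("scene.pkl","rb"))["img"][150:250,210:350,::-1]
a=cv2.resize(d,None,fx=5,fy=5,interpolation=cv2.INTER_CUBIC)
c=cv2.imread("pics/s3.png")
o=np.vstack([a[130:400,180:530],c[130:400,180:530]])
o=np.clip(o.astype(float)*2.2,0,255).astype(np.uint8)
cv2.imwrite("pics/cmp.png",o)
```

```text
(no output)
```

View pics/cmp.png

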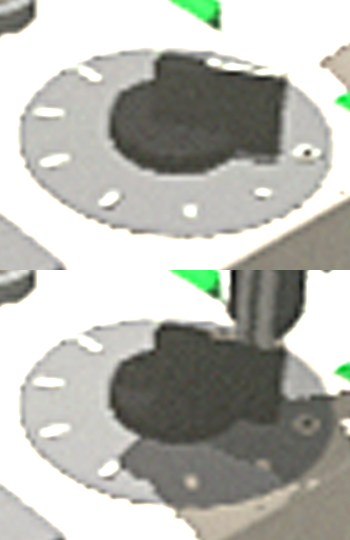

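The wing hasn't moved, although the reported TCP now lies on the wing's line, and there is no force. In the image the finger covers the wing's top edge, so the real fingertip seems to be above the wing, roughly 20 mm higher than the reported TCP. I'll back off and probe the height by touch.

```bash
python3 -m pendant '[[[1,0,0,0,0,0,1],[2,0,0,0,0,0,1],[2.5,0,0,0,0,0,1],[2.5,0,0,0,0,0,1],[2.5,0,0,0,0,0,1]]]'; python3 st.py
python3 -m pendant '[[[0,0,0.2,0,0,0,1],[0,0,0.4,0,0,0,1],[0,0,0.4,0,0,0,1]]]'; python3 st.py;  python3 look.py scene pics/s4.png 210 350 150 250 5
```

```text
t: 5.5
tcp_pos: [0.4253, -0.0142, 0.0729]
ee_rot: [-3.141, 0.0, -2.809]
wrist_force: [0.4, 0.3, 0.7]
gripper_width: -0.0001
t 5.5 tcp [ 0.4253 -0.0142  0.0729] yaw -160.9 p(tool,mm) from hub 36.7 30.7 F [0.4 0.3 0.7] wing az if touching 109.1
t: 5.75
tcp_pos: [0.4259, -0.014, 0.0684]
ee_rot: [3.141, -0.0, -2.808]
wrist_force: [0.1, -1.1, 0.2]
gripper_width: 0.0004
t 5.75 tcp [ 0.4259 -0.014   0.0684] yaw -160.9 p(tool,mm) from hub 36.0 30.8 F [ 0.1 -1.1  0.2] wing az if touching 109.1
```

View pics/s4.png

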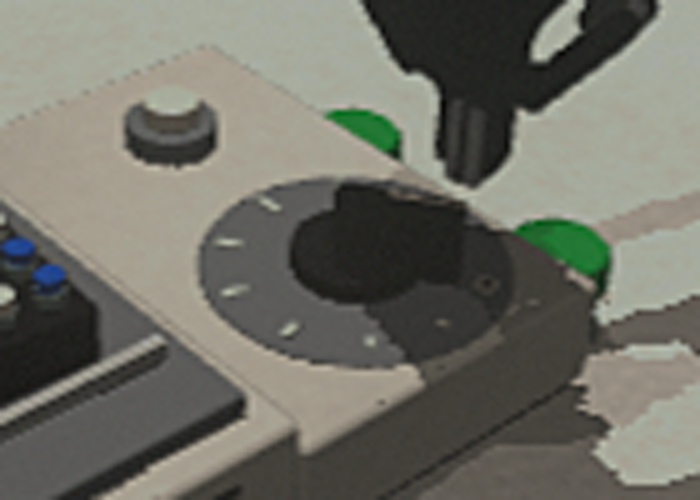

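Run:
```python
from h import *
d=pickle.load(open("scene.pkl","rb"))
f=lambda P:((proj(d,P)-[210,150])*5).round().tolist()
for z in(.0684,.08,.09,.1): print(z,f([.4259,-.014,z]))
print("caps",f([[.3644,-.1482,.02],[.3544,-.0222,.02]]),"deck FL corner",f([.470-.07-.0018,-.0313+.07-.0018,.055]),"0mark",f([.470+.053*np.cos(np.radians(127.5)),-.0313+.053*np.sin(np.radians(127.5)),.055]))
```

```text
0.0684 [[461.0, 212.0]]
0.08 [[464.0, 189.0]]
0.09 [[466.0, 168.0]]
0.1 [[468.0, 147.0]]
caps [[351.0, 125.0], [554.0, 238.0]] deck FL corner [[597.0, 274.0]] 0mark [[481.0, 279.0]]
```

The scene view puts the visible fingertip at z ≈ 0.084 with the TCP reading 0.068, so the tip is about 15-20 mm above the reported TCP. I'll work about 13 mm lower, watching the forces.

```bash
python3 -m pendant '[[[0,0,0.3,0,0,0,1],[0,0,0.6,0,0,0,1],[0,0,0.9,0,0,0,1],[0,0,1.2,0,0,0,1],[0,0,1.2,0,0,0,1]]]'; python3 rel.py .4313 -.0219 .056 217.5
```

```text
t: 6.22
tcp_pos: [0.4253, -0.0139, 0.0561]
ee_rot: [3.141, -0.001, -2.808]
wrist_force: [0.2, -0.5, -0.1]
gripper_width: 0.0
t 6.22 tcp [ 0.4253 -0.0139  0.0561] yaw [ 1.800e+02 -1.000e-01 -1.609e+02] F [ 0.2 -0.5 -0.1] q6 -2.1
shift cm [-0.3  -0.96  0.  ] rot [  0.1  -0.1 -18.4]
```

```bash
python3 -m pendant '[[[0,0,0.1,0,0,0,1],[0,0,0.2,0,0,0,1],[0,0,0.3,0,0,0,1],[0,0,0.4,0,0,0,1],[0,0,0.4,0,0,0,1]]]'; python3 -m pendant '[[[-0.3,-0.96,-0.4,0,0,-6,1],[-0.3,-0.96,-0.4,0,0,-12,1],[-0.3,-0.96,-0.4,0,0,-18,1],[-0.3,-0.96,-0.4,0,0,-18,1]]]';python3 st.py
python3 -m pendant '[[[-0.2,0,0,0,0,0,1],[-0.4,0,0,0,0,0,1],[-0.6,0,0,0,0,0,1],[-0.8,0,0,0,0,0,1],[-0.9,0,0,0,0,0,1],[-0.9,0,0,0,0,0,1]]]';python3 st.py
python3 -m pendant '[[[-0.1,0,0,0,0,0,1],[-0.2,0,0,0,0,0,1],[-0.2,0,0,0,0,0,1]]]';python3 st.py
python3 -m pendant '[[[-0.1,0,0,0,0,0,1],[-0.2,0,0,0,0,0,1],[-0.2,0,0,0,0,0,1]]]';python3 st.py
```

```text
t: 6.63
tcp_pos: [0.4258, -0.014, 0.0527]
ee_rot: [-3.142, -0.0, -2.808]
wrist_force: [-0.1, -0.1, -0.8]
gripper_width: -0.0001
t: 6.97
tcp_pos: [0.432, -0.0222, 0.0569]
ee_rot: [-3.141, 0.0, -2.493]
wrist_force: [-0.4, -0.3, 0.3]
gripper_width: -0.0001
t 6.97 tcp [ 0.432  -0.0222  0.0569] yaw -142.8 p(tool,mm) from hub 24.8 30.2 F [-0.4 -0.3  0.3] wing az if touching 127.19999999999999
t: 7.47
tcp_pos: [0.4394, -0.0165, 0.0568]
ee_rot: [-3.141, 0.0, -2.494]
wrist_force: [0.2, 0.3, 0.9]
gripper_width: -0.0003
t 7.47 tcp [ 0.4394 -0.0165  0.0568] yaw -142.9 p(tool,mm) from hub 15.5 30.3 F [0.2 0.3 0.9] wing az if touching 127.1
t: 7.72
tcp_pos: [0.4406, -0.0154, 0.0567]
ee_rot: [3.141, -0.0, -2.494]
wrist_force: [-0.1, 0.4, -0.9]
gripper_width: 0.0003
t 7.72 tcp [ 0.4406 -0.0154  0.0567] yaw -142.9 p(tool,mm) from hub 13.9 30.4 F [-0.1  0.4 -0.9] wing az if touching 127.1
t: 7.97
tcp_pos: [0.4415, -0.0144, 0.0567]
ee_rot: [3.141, -0.002, -2.494]
wrist_force: [-2.8, -2.2, 1.0]
gripper_width: -0.0001
t 7.97 tcp [ 0.4415 -0.0144  0.0567] yaw -142.9 p(tool,mm) from hub 12.6 30.7 F [-2.8 -2.2  1. ] wing az if touching 127.1
```

Contact: about 3.5 N against the push. That also confirms the height offset. Next is the first click.

```bash
python3 -m pendant '[[[-0.245,0.086,0,0,0,4.5,1],[-0.495,0.153,0,0,0,9,1],[-0.75,0.2,0,0,0,13.5,1]]]'; python3 st.py;  python3 -m pendant '[[[-0.258,0.027,0,0,0,4.5,1],[-0.515,0.04,0,0,0,9,1],[-0.515,0.04,0,0,0,9,1]]]'; python3 st.py
```

```text
t: 8.22
tcp_pos: [0.4451, -0.0083, 0.0567]
ee_rot: [3.141, -0.004, -2.733]
wrist_force: [-3.5, -1.8, 3.6]
gripper_width: -0.0002
t 8.22 tcp [ 0.4451 -0.0083  0.0567] yaw -156.6 p(tool,mm) from hub 13.7 31.0 F [-3.5 -1.8  3.6] wing az if touching 113.4
t: 8.47
tcp_pos: [0.4527, -0.0055, 0.0569]
ee_rot: [-3.141, 0.002, -2.888]
wrist_force: [-0.1, -0.0, 0.3]
gripper_width: -0.0
t 8.47 tcp [ 0.4527 -0.0055  0.0569] yaw -165.5 p(tool,mm) from hub 10.3 29.4 F [-0.1 -0.   0.3] wing az if touching 104.5
```

Force fell to zero, so click 1 is done. My second call used a slightly wrong frame and left a 2 mm drift, which I fold into the next arc.

```bash
python3 -m pendant '[[[-0.055,0.206,0,0,0,4.5,1],[-0.305,0.273,0,0,0,9,1],[-0.56,0.32,0,0,0,13.5,1],[-0.818,0.347,0,0,0,18,1],[-1.078,0.353,0,0,0,22.5,1]]]'; python3 st.py;  python3 -m pendant '[[[-0.245,0.086,0,0,0,4.5,1]]]'; python3 st.py;python3 -m pendant '[[[-0.245,0.086,0,0,0,4.5,1]]]'; python3 st.py;python3 -m pendant '[[[-0.245,0.086,0,0,0,4.5,1]]]'; python3 st.py
```

```text
t: 8.88
tcp_pos: [0.4589, 0.0011, 0.0566]
ee_rot: [3.141, -0.004, 3.002]
wrist_force: [-4.3, 2.0, 3.8]
gripper_width: -0.0001
t 8.88 tcp [0.4589 0.0011 0.0566] yaw 172.0 p(tool,mm) from hub 15.5 30.6 F [-4.3  2.   3.8] wing az if touching 82.0
t: 8.97
tcp_pos: [0.4612, 0.002, 0.0565]
ee_rot: [3.141, -0.005, 2.923]
wrist_force: [-3.1, 2.7, 3.3]
gripper_width: 0.0002
t 8.97 tcp [0.4612 0.002  0.0565] yaw 167.5 p(tool,mm) from hub 15.8 30.6 F [-3.1  2.7  3.3] wing az if touching 77.5
t: 9.05
tcp_pos: [0.4646, 0.0023, 0.0565]
ee_rot: [3.141, -0.003, 2.844]
wrist_force: [-0.5, 1.3, -0.9]
gripper_width: -0.0004
t 9.05 tcp [0.4646 0.0023 0.0565] yaw 163.0 p(tool,mm) from hub 15.0 30.5 F [-0.5  1.3 -0.9] wing az if touching 73.0
t: 9.13
tcp_pos: [0.4686, 0.0018, 0.0567]
ee_rot: [3.141, -0.0, 2.766]
wrist_force: [-0.0, 0.2, 0.8]
gripper_width: 0.0001
t 9.13 tcp [0.4686 0.0018 0.0567] yaw 158.5 p(tool,mm) from hub 13.4 30.3 F [-0.   0.2  0.8] wing az if touching 68.5
```

```bash
python3 -m pendant '[[[-0.245,0.086,0,0,0,4.5,1],[-0.495,0.153,0,0,0,9,1],[-0.75,0.2,0,0,0,13.5,1],[-1.008,0.227,0,0,0,18,1],[-1.268,0.233,0,0,0,22.5,1]]]'; python3 st.py;  python3 -m pendant '[[[-0.245,0.086,0,0,0,4.5,1]]]'; python3 st.py;python3 -m pendant '[[[-0.245,0.086,0,0,0,4.5,1]]]'; python3 st.py;python3 -m pendant '[[[-0.245,0.086,0,0,0,4.5,1]]]'; python3 st.py
```

```text
t: 9.55
tcp_pos: [0.4794, 0.0009, 0.0566]
ee_rot: [-3.142, -0.006, 2.372]
wrist_force: [-3.5, 5.9, 5.1]
gripper_width: 0.0002
t 9.55 tcp [0.4794 0.0009 0.0566] yaw 135.9 p(tool,mm) from hub 15.7 29.7 F [-3.5  5.9  5.1] wing az if touching 45.9
t: 9.63
tcp_pos: [0.4822, -0.0002, 0.0567]
ee_rot: [3.141, -0.005, 2.294]
wrist_force: [-2.1, 4.3, 1.6]
gripper_width: -0.0001
t 9.63 tcp [ 4.822e-01 -2.000e-04  5.670e-02] yaw 131.4 p(tool,mm) from hub 15.3 29.7 F [-2.1  4.3  1.6] wing az if touching 41.4
t: 9.72
tcp_pos: [0.4859, -0.0026, 0.0568]
ee_rot: [3.141, -0.001, 2.216]
wrist_force: [0.2, -0.4, -0.2]
gripper_width: 0.0002
t 9.72 tcp [ 0.4859 -0.0026  0.0568] yaw 127.0 p(tool,mm) from hub 13.4 30.0 F [ 0.2 -0.4 -0.2] wing az if touching 37.0
t: 9.8
tcp_pos: [0.4886, -0.0046, 0.0568]
ee_rot: [3.141, 0.0, 2.138]
wrist_force: [0.4, -0.5, -0.3]
gripper_width: 0.0002
t 9.8 tcp [ 0.4886 -0.0046  0.0568] yaw 122.5 p(tool,mm) from hub 12.5 30.1 F [ 0.4 -0.5 -0.3] wing az if touching 32.5
```

Click 3 done. On to click 4, with the same arc.

```bash
python3 -m pendant '[[[-0.245,0.086,0,0,0,4.5,1],[-0.495,0.153,0,0,0,9,1],[-0.75,0.2,0,0,0,13.5,1],[-1.008,0.227,0,0,0,18,1],[-1.268,0.233,0,0,0,22.5,1]]]'; python3 st.py;  python3 -m pendant '[[[-0.245,0.086,0,0,0,4.5,1]]]'; python3 st.py;python3 -m pendant '[[[-0.245,0.086,0,0,0,4.5,1]]]'; python3 st.py;python3 -m pendant '[[[-0.245,0.086,0,0,0,4.5,1]]]'; python3 st.py; python3 look.py top pics/t5.png 180 340 150 270 5
```

```text
t: 10.22
tcp_pos: [0.4967, -0.0124, 0.0568]
ee_rot: [3.142, -0.004, 1.744]
wrist_force: [-0.5, 2.0, 0.3]
gripper_width: 0.0002
t 10.22 tcp [ 0.4967 -0.0124  0.0568] yaw 99.9 p(tool,mm) from hub 14.0 29.5 F [-0.5  2.   0.3] wing az if touching 9.9
t: 10.3
tcp_pos: [0.4985, -0.016, 0.0568]
ee_rot: [3.141, -0.001, 1.667]
wrist_force: [-0.0, 0.3, -0.3]
gripper_width: -0.0003
t 10.3 tcp [ 0.4985 -0.016   0.0568] yaw 95.5 p(tool,mm) from hub 12.5 29.8 F [-0.   0.3 -0.3] wing az if touching 5.5
t: 10.38
tcp_pos: [0.4998, -0.0187, 0.0568]
ee_rot: [3.141, -0.0, 1.588]
wrist_force: [0.0, -0.9, -0.1]
gripper_width: -0.0001
t 10.38 tcp [ 0.4998 -0.0187  0.0568] yaw 91.0 p(tool,mm) from hub 12.0 30.1 F [ 0.  -0.9 -0.1] wing az if touching 1.0
t: 10.47
tcp_pos: [0.5007, -0.021, 0.0568]
ee_rot: [3.141, -0.001, 1.509]
wrist_force: [0.1, -0.7, 0.1]
gripper_width: -0.0
t 10.47 tcp [ 0.5007 -0.021   0.0568] yaw 86.5 p(tool,mm) from hub 12.1 30.0 F [ 0.1 -0.7  0.1] wing az if touching 356.5
```

View pics/t5.png

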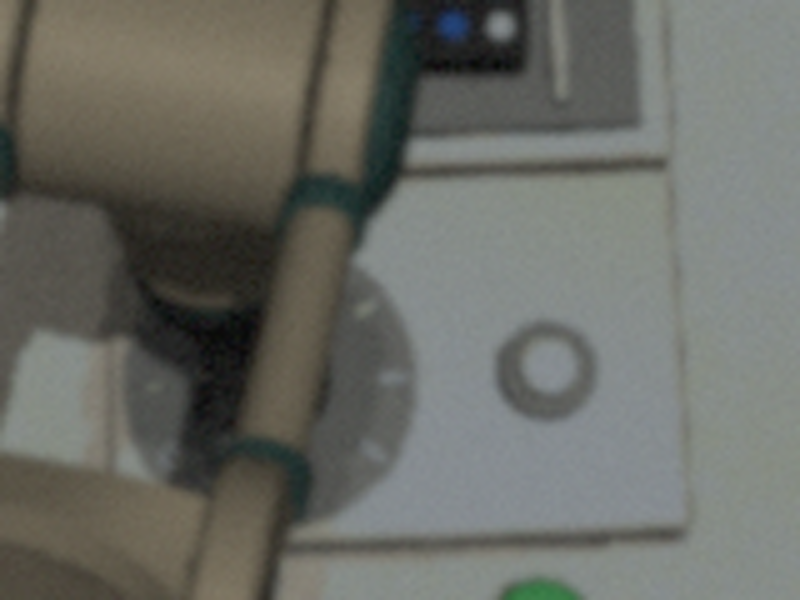

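The arm hides the dial in this view (9 views used so far). The force shows the click passed, so I step the fifth click row by row and watch where contact begins.

```bash
python3 -m pendant '[[[-0.245,0.086,0,0,0,4.5,1],[-0.495,0.153,0,0,0,9,1]]]'|grep force; python3 st.py; for i in 1; do python3 -m pendant '[[[-0.245,0.086,0,0,0,4.5,1]]]'>/dev/null; python3 st.py; python3 -m pendant '[[[-0.245,0.086,0,0,0,4.5,1]]]'>/dev/null; python3 st.py;  python3 -m pendant '[[[-0.245,0.086,0,0,0,4.5,1]]]'>/dev/null; python3 st.py; done
```

```text
wrist_force: [0.9, 6.0, -0.3]
t 10.68 tcp [ 0.5019 -0.0247  0.0568] yaw 77.5 p(tool,mm) from hub 13.3 29.8 F [ 0.9  6.  -0.3] wing az if touching 347.5
t 10.77 tcp [ 0.5023 -0.0269  0.0568] yaw 73.0 p(tool,mm) from hub 13.7 29.6 F [-0.5  6.4  1.3] wing az if touching 343.0
t 10.85 tcp [ 0.5024 -0.0296  0.0568] yaw 68.5 p(tool,mm) from hub 13.4 29.5 F [0.6 4.1 0.2] wing az if touching 338.5
t 10.93 tcp [ 0.5021 -0.0334  0.0568] yaw 64.1 p(tool,mm) from hub 12.1 29.8 F [-0.6 -0.2  0.6] wing az if touching 334.1
```

```bash
python3 -m pendant '[[[0.3,0,-2,0,0,0,1],[0.3,0,-5,0,0,0,1],[0.3,0,-8,0,0,0,1],[0.3,0,-8,0,0,0,1]]]'; python3 rel.py .473 -.150 .137 64
```

```text
t: 11.27
tcp_pos: [0.5075, -0.0321, 0.1422]
ee_rot: [3.13, -0.003, 1.122]
wrist_force: [1.8, -0.0, 0.6]
gripper_width: 0.0004
t 11.27 tcp [ 0.5075 -0.0321  0.1422] yaw [179.4  -0.2  64.3] F [ 1.8 -0.   0.6] q6 0.25
shift cm [-12.12   2.     0.51] rot [ 0.6 -0.2  0.3]
```

```bash
python3 -m pendant '[[[-4,0.7,0,0,0,0,1],[-8,1.4,0,0,0,0,1],[-12.1,2,0,0,0,0,1],[-12.1,2,0,0,0,0,1],[-12.1,2,0,0,0,0,1],[-12.1,2,0,0,0,0,1]]]'; python3 rel.py .473 -.150 .097 64.3
python3 look.py top pics/t6.png 180 340 150 270 5
```

```text
t: 11.77
tcp_pos: [0.4682, -0.1487, 0.1365]
ee_rot: [-3.141, -0.001, 1.119]
wrist_force: [-0.4, -0.5, 0.2]
gripper_width: 0.0001
t 11.77 tcp [ 0.4682 -0.1487  0.1365] yaw [-1.80e+02 -1.00e-01  6.41e+01] F [-0.4 -0.5  0.2] q6 0.0
shift cm [0.09 0.49 3.95] rot [-0.  -0.1 -0.2]
```

View pics/t6.png

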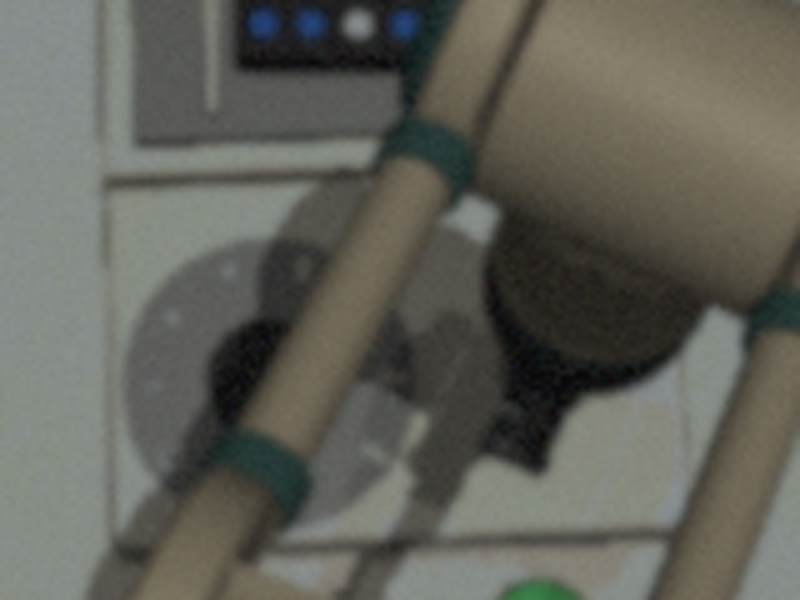

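The wing is hidden under the link. I'll look with the wrist and scene cameras together (view 11).

Run:
```python
from cell import imaging,manip
from h import *
from scipy.spatial.transform import Rotation as Ro
s=manip.read_state(); d=imaging.get_image("wrist"); e=imaging.get_image("scene")["img"]
T=np.eye(4);T[:3,:3]=Ro.from_euler("xyz",s["ee_rot"]).as_matrix();T[:3,3]=s["tcp_pos"]
M=np.linalg.inv(T@d["mount"]); d["R"]=M[:3,:3];d["t"]=M[:3,3]; pickle.dump(d,open("w2.pkl","wb"))
hub=np.array([.470,-.0313,.066])
for n in (4,5,6):
    a=np.radians(127.5-36*n);u=np.array([np.cos(a),np.sin(a),0]);print(n,proj(d,[hub+.042*u+[0,0,.026],hub-.01*u+[0,0,.026],hub+.053*u-[0,0,.011]]).round().tolist())
print("hub",proj(d,hub),"key",proj(d,[.473,-.15,.077]))
r=cv2.resize(e[150:250,210:350],(420,300),interpolation=cv2.INTER_CUBIC)
r=np.pad(r,((0,84),(0,0),(0,0)))
cv2.imwrite("pics/w2.png",np.hstack([d["img"],r])[:,:932,::-1][:, :800] if 0 else cv2.resize(np.hstack([d["img"],r]),(800,330))[...,::-1])
```

```text
4 [[242.0, 56.0], [170.0, 69.0], [257.0, 61.0]]
5 [[237.0, 95.0], [171.0, 60.0], [251.0, 102.0]]
6 [[213.0, 121.0], [176.0, 53.0], [225.0, 129.0]]
hub [[191.64284406  70.74984993]] key [[259.07559448 199.13199944]]
```

View pics/w2.png

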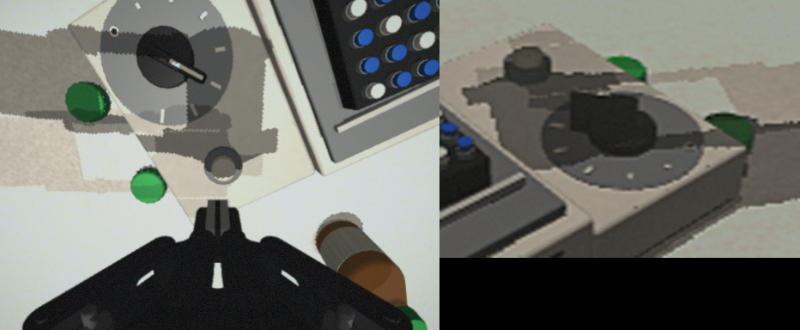

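The wing tip at (237,92) matches the position 5 prediction (237,95), and the longest bar and the one after it sit as expected, so the dial is at 5. Next I press the key.

```bash
python3 -m pendant '[[[0.1,0.5,2,0,0,0,1],[0.1,0.5,4,0,0,0,1],[0.1,0.5,5.5,0,0,0,1],[0.1,0.5,6.5,0,0,0,1],[0.1,0.5,6.8,0,0,0,1],[0.1,0.5,6.8,0,0,0,1]]]'|grep -E "tcp|force"
python3 -m pendant '[[[0,0,0.2,0,0,0,1],[0,0,0.4,0,0,0,1],[0,0,0.4,0,0,0,1]]]'|grep -E "tcp|force"
python3 -m pendant '[[[0,0,0.1,0,0,0,1],[0,0,0.2,0,0,0,1],[0,0,0.2,0,0,0,1]]]'|grep -E "tcp|force"
python3 -m pendant '[[[0,0,0.1,0,0,0,1],[0,0,0.2,0,0,0,1],[0,0,0.2,0,0,0,1]]]'|grep -E "tcp|force"
```

```text
tcp_pos: [0.473, -0.1489, 0.068]
wrist_force: [-0.3, 0.5, -0.2]
tcp_pos: [0.4737, -0.1502, 0.0652]
wrist_force: [-0.7, 0.4, -0.2]
tcp_pos: [0.4733, -0.1503, 0.0629]
wrist_force: [-0.5, -0.0, 0.1]
tcp_pos: [0.4731, -0.1503, 0.0606]
wrist_force: [0.1, 0.0, -0.5]
```

```bash
for i in 1; do
python3 -m pendant '[[[0,0,0.1,0,0,0,1],[0,0,0.2,0,0,0,1],[0,0,0.2,0,0,0,1]]]'|grep -E "tcp|force"
python3 -m pendant '[[[0,0,0.1,0,0,0,1],[0,0,0.2,0,0,0,1],[0,0,0.2,0,0,0,1]]]'|grep -E "tcp|force"
python3 -m pendant '[[[0,0,0.1,0,0,0,1],[0,0,0.2,0,0,0,1],[0,0,0.2,0,0,0,1]]]'|grep -E "tcp|force"; done
```

```text
tcp_pos: [0.4731, -0.1502, 0.0586]
wrist_force: [-0.6, -0.2, -0.0]
tcp_pos: [0.4732, -0.1503, 0.0566]
wrist_force: [0.7, 0.1, -0.1]
tcp_pos: [0.4733, -0.1503, 0.0548]
wrist_force: [-0.5, -0.3, 2.0]
```

Contact at TCP ≈ 0.055, so I continue in 2 mm steps.

```bash
python3 -m pendant '[[[0,0,0.1,0,0,0,1],[0,0,0.2,0,0,0,1],[0,0,0.2,0,0,0,1]]]'|grep -E "tcp|force"
python3 -m pendant '[[[0,0,0.1,0,0,0,1],[0,0,0.2,0,0,0,1],[0,0,0.2,0,0,0,1]]]'|grep -E "tcp|force"
python3 -m pendant '[[[0,0,0.1,0,0,0,1],[0,0,0.1,0,0,0,1],[0,0,0.1,0,0,0,1]]]'|grep -E "tcp|force"
```

```text
tcp_pos: [0.4733, -0.1503, 0.0528]
wrist_force: [-0.7, 0.4, 3.1]
tcp_pos: [0.4733, -0.1503, 0.0508]
wrist_force: [-0.3, -0.0, 3.8]
tcp_pos: [0.4734, -0.1503, 0.0505]
wrist_force: [-2.3, 1.3, 9.7]
```

It reached the hard stop: force jumped to 9.7 N and z stalled, so the key is fully down. I lift straight up.

```bash
python3 -m pendant '[[[0,0,0,0,0,0,1],[0,0,-1,0,0,0,1],[0,0,-3,0,0,0,1],[0,0,-6,0,0,0,1],[0,0,-9,0,0,0,1],[0,0,-12,0,0,0,1],[0,0,-12,0,0,0,1],[0,0,-12,0,0,0,1]]]'
python3 - <<'E'
from cell import imaging,manip
from h import *
from scipy.spatial.transform import Rotation as Ro
s=manip.read_state(); d=imaging.get_image("wrist")
T=np.eye(4);T[:3,:3]=Ro.from_euler("xyz",s["ee_rot"]).as_matrix();T[:3,3]=s["tcp_pos"]
M=np.linalg.inv(T@d["mount"]); d["R"]=M[:3,:3];d["t"]=M[:3,3]
hub=np.array([.470,-.0313,.066])
for n in (4,5,6):
    a=np.radians(127.5-36*n);u=np.array([np.cos(a),np.sin(a),0]);print(n,proj(d,hub+.042*u+[0,0,.026]).round())
print(proj(d,[[.473,-.15,.077],[.3644,-.1482,.02],[.3544,-.0222,.02]]).round().tolist())
cv2.imwrite("pics/w3.png",d["img"][...,::-1])
E
```

```text
t: 15.33
tcp_pos: [0.4744, -0.1508, 0.1711]
ee_rot: [3.137, 0.0, 1.119]
wrist_force: [-0.2, 0.7, -1.0]
gripper_width: 0.0003
4 [[235.  63.]]
5 [[231.  96.]]
6 [[211. 118.]]
[[251.0, 187.0], [174.0, 208.0], [108.0, 119.0]]
```

View pics/w3.png

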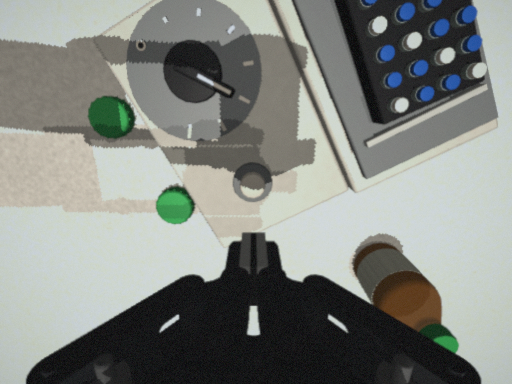

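The wing tip at (232,94) is still at position 5 (predicted (231,96)). The key is up at (252,182), and the caps at (110,117) and (175,205) are where they were. The gripper is clear of everything.

```bash
python3 -c "
from cell import manip
print(manip.job_done())"
```

```text
the job is handed in; nothing more can be done
None
```

I turned the dial from position 0 to position 5, one click at a time with the shut fingertips. I then pressed the start key down to its hard stop (9.7 N on the wrist), lifted clear and handed the job in. The last clock reading before hand-in was 15.3 s. The hand-in reports no verdict.

**Last checks:**
- **Dial:** the last wrist image shows the wing tip at (232,94), against a predicted (231,96) for position 5.
- **Key:** it shows no sign of being held down and nothing touches it. I could not read its travel directly.
- **Caps, rack and bottle:** both caps are within 3 px of their predicted positions. The rack and bottle look undisturbed, but I did not measure them again.
- **Gripper:** it was well above everything when I handed in.

**Disagreements:**
- **Fingertip height:** the real fingertip is about 15–20 mm above the reported TCP. My first push passed over the wing without touching it. I found this in the scene view and worked lower.
- **One wrong frame:** a row during the first click was given in the wrong frame and left about 2 mm of drift, which I corrected in the next arc.
- **Early snaps:** clicks 4 and 5 snapped about 6–10° earlier than my geometry predicted, which could come from a small error in my estimate of the dial centre. I confirmed position 5 by camera before pressing the key.

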